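# Hold the sprung bayonet collar home on the arbor mount

### The job

Draw the lock pin out of the collar's lug and park it upright in the side notch of the mount. Then turn the knurled collar until its hidden keyway drops over the cross pin, push it fully home against its spring and finish while still gripping it and holding it home, so that the retaining ring can be fitted. Leave the oil bottle, the trial block and the eraser where they are.

Things in the scene. Friction and masses are not known exactly. Their poses are not given: they have to be found in the camera images.
- arbor_mount: Fixed steel base plate, 130 (x) x 134 (y) x 14 mm; origin in the middle of its underside, on the bench; z up. On it a round steel boss (62 mm across, top 20 mm above the bench) with the spigot and collar in the middle, and at its -x, -y corner a steel block, 48 mm high, with the side notch.
- spigot_top (a point): Middle of the top of the fixed steel spigot, 24 mm in diameter, 70 mm above the bench; the collar sits round it. A thin cross pin goes through the spigot inside the collar, out of sight, at an angle that differs each time. A ring groove 58 to 60 mm above the bench shows once the collar is home.
- notch (a point): Middle of the parking notch, level with the block's top (48 mm above the bench); axes as the mount's. The notch is an upright groove 11 mm wide (along y), 34 mm deep, open above and to the mount's -x (block's front 13 mm from this point, groove's back wall 6 mm). The parked pin's flange rests on the block's top.
- pin_grip (a point): Loose lock pin, 50 g: steel shank 7 mm thick, 30.5 mm long; above it a flange 18 mm across, 3 mm thick; above that a black ribbed upright grip 14 mm thick, its top 32 mm above the flange's underside. This point: on the axis, 23 mm above the flange's underside, z up. Fully parked, it is 23 mm above the notch point.
- bore (a point): Mouth of the pin's bore in the base plate (plate top, 14 mm above the bench), 46 mm from the spigot's axis on the mount's +y side. At the start the shank goes down through the lug into this bore, 8.5 mm deep, with 1 to 2 mm of play: lift it straight up 35 mm to clear both.
- collar_grip (a point): Loose dark knurled collar, a ring 51 mm across, 36 mm high, about 140 g. This point: on its axis, 25 mm above its underside, z up, x towards its lug. Grip the round body at this height, closing along this y. It starts 51 mm above the bench on a sprung washer; pushed down there it meets the cross pin within 1 mm. Home, this point is 45 mm above the bench.
- lug (a point): Top of the collar's lug, middle of its pin bore, 46 mm from the collar's axis: a flat arm 22 mm wide, 6 mm thick, reaching 58 mm from the axis. At the start it points to the mount's +y. Turned CLOCKWISE seen from above by 25 to 75 degrees from there (differs each time; 5 degrees play either way) the keyway inside fits over the cross pin.
- spring_washer (a joint): Sprung washer under the collar: 0 m up, about 0.006 m when the collar stands home on the boss (6 mm down). It pushes the collar up with about 3 N at the top, rising to 9 N at home; the collar springs up again if let go.
- oil_bottle: Bystander: yellow dropper bottle with a red cap, 38 mm in diameter, 104 mm high, standing beyond the mount; origin under its middle.
- trial_block: Bystander: grey block with three brass studs, 32x56x27 mm, to the right of the mount; origin under its middle.
- eraser: Bystander: eraser in a green sleeve, 21x42x13 mm, beyond the mount; origin under its middle.

How it is judged:
On the way:
1. the lock pin is parked upright in the side notch and let go, the collar not yet home (horizontal distance between pin_grip and notch below 0.008 m and z of pin_grip in the frame of notch between 0.02 and 0.026 m and angle between pin_grip's own z axis and vertical below 0.15 rad and contact force between the fingers and lock_pin below 0.1 N and z of collar_grip in the frame of arbor_mount above 0.048 m), for 0.2 s.
At the end, for the whole second after the job is handed in: Pin upright in the side notch (within 8 mm, flange on the block within 3 mm, tilt < 0.15 rad), untouched; collar on the spigot, level within 0.06 rad, within 1.5 mm of home, at rest, fingers on it with over 2 N; oil bottle, trial block and eraser within 30 mm of their starts (horizontal distance between pin_grip and notch below 0.008 m and z of pin_grip in the frame of notch between 0.02 and 0.026 m and angle between pin_grip's own z axis and vertical below 0.15 rad and contact force between the fingers and lock_pin below 0.1 N and z of collar_grip in the frame of arbor_mount between 0.042 and 0.0465 m and horizontal distance between collar_grip and arbor_mount below 0.005 m and angle between collar_grip's own z axis and vertical below 0.06 rad and contact force between the fingers and collar above 2 N and linear speed of collar below 0.02 m/s and distance of each of oil_bottle, trial_block, eraser from where it was at the start of the episode below 0.03 m); the arm keeps its last pose, push and grip.
It fails at once if a bystander was moved by over 30 mm (distance of any of oil_bottle, trial_block, eraser from where it was at the start of the episode above 0.03 m).
It also fails if it takes over 51 s, if anything falls off the work surface, if the arm or the gripper's body presses on something with over 40 N, if the wrist force passes 120 N, or if a joint passes its speed limit or range.

### The arm

A 7-joint arm with a two-finger parallel gripper is mounted at the origin on a cart in front of the work surface, level with it; the furniture and walls round the work are solid. World frame = base frame: x ahead of the robot, y to its left, z up, the work surface at z = 0. Lengths are in m, angles in rad, forces in N, time in s.
With the tool pointing down it reaches from about 0.4 to 0.925 m from the base axis. Payload 4.1 kg.
Tool frame: the origin (TCP) lies midway between the tips of the shut fingers; the grasp point (between the pads) lies robot.grasp_offset behind it (robot.grasp_offset is the distance from the TCP to the grasp point, in m); y points along the fingers, z is the direction in which the jaws open and shut, and the axes are right-handed (so a half turn about y gives the same grasp; the last joint's range is limited). The gripper opens to 85 mm and grips with 20 to 120 N. Pads are 22 mm wide; open, the fingers measure 114 mm over their backs; the gripper's body (76 mm by 85 mm) begins 54 mm behind the grasp point. The pads swing forward as they close: fully open they stand 13 mm farther back than shut.
Start: joints at [1.109, 0.398, 0.045, 1.537, -0.019, 1.207, -0.051], TCP at [0.231, -0.608, 0.231] pointing down, gripper open.
Joint ranges: [-2.82, 2.82], [-0.49, 2.23], [-1.37, 1.46], [0, 2.46], [-1.36, 4.5], [0.23, 2], [-2.94, 2.94]. Speed limits (rad/s): [2.57, 2.57, 3.14, 3.14, 3.14, 3.14, 3.14].

### API

Orientations are given as a unit quaternion [x, y, z, w].
In Python, from bench import robot gives the robot as it stands. The module is installed in compiled form; this text tells all that it offers.
- The arm moves only by the tool jog_arm, never from a script. Its argument "increments" is a list of rows, each a list of 3 entries, a list of its own where there are three numbers: the shift along the world's x, y, z in mm, then the turn, a rotation vector about the world's x, y, z in rad, then the opening, from 0 (shut) to 1 (fully open). In form: [[[dx, dy, dz], [rx, ry, rz], fingers], ...]. A call has 1 to 5 rows; each row is the pose to reach, as a shift and turn from the pose measured when the call began; what a row does not reach only later rows make up. A row lasts 1/8 s, in which the tool goes at most 62.5 mm and 10.7 degrees, less where a joint would pass 70% of its speed; a pose out of reach is approached as far as the arm can. A call with a gripper value outside its range is refused whole. The fingers move at their own pace and stop on an object; the grip force is fixed at half the most. Time passes only in rows, so rows that repeat a pose let the fingers close. It gives the time, the measured TCP pose, the force and the opening at its end, in the units of the state.
- robot.observe(): the state, without advancing time (a new reading comes with each control period).
- robot.capture(name): name is "side" or "top"; returns a dict with "color" (480x640x3 uint8, blue, green, red), "fx", "fy", "cx", "cy" (pixels), "k1" (the pictures are not rectified: a ray, as slopes to the right and down, at radius r is drawn at 1 + k1 r^2 times it, then the intrinsics apply), "R" (3x3) and "t" (3): a world point X has camera coordinates R X + t. Camera axes: x right, y down, z forward; pixel columns grow to the right and rows downward; lengths in m; the calibration is good to about 2 mm. A picture is of the moment at which its call begins. There is no depth.
- robot.job_done(): hands the job in, once; it reports no verdict.
The state is a dict: "t": time; "q": joint angles; "qd": joint speeds; "effort": joint torques, N m; "tool_pos": TCP position; "eef_rot": TCP orientation; "wrist_force": force on the tool from outside, world axes, zero at the start; "wrist_torque": the same for the moment, N m; "finger_gap": opening from 0.0 (shut) to 1.0 (fully open).
Only numpy, scipy, OpenCV 4.12 (cv2) and the standard library are available. Lean on these libraries where they do the work, as an engineer would, in place of code of your own. Each camera call takes 0.05 s, during which the arm holds its last target.

## Working session

There is one attempt and no reset: what is moved stays moved. The work goes in short steps, Python scripts to look and compute and a tool call to move; the robot and the scene stay as the last step left them, time stands still between calls to the robot, and variables do not carry over. Pictures are saved under pics/ and viewed, and the job is handed in when it is done.

Besides the shell and the picture viewer there is one more tool, called as name(argument=value, ...), one argument or row to a line, values as JSON. jog_arm: Moves the arm, as the interface text tells. Its arguments: {"type":"object","properties":{"increments":{"type":"array"}},"required":["increments"]}

```bash
mkdir -p pics
python3 - <<'E'
from bench import robot
import cv2,json
s=robot.observe();print({k:(v if not hasattr(v,'tolist') else v.tolist()) for k,v in s.items()}, robot.grasp_offset)
for n in("side","top"):
    c=robot.capture(n);cv2.imwrite(f"pics/{n}0.png",c["color"])
    print(n,{k:(v.tolist() if hasattr(v,'tolist') else v) for k,v in c.items() if k!="color"})
E
```

```text
{'t': 0.0, 'q': [1.1090218534098315, 0.39917012090968745, 0.045032497051211165, 1.5378780870386193, -0.01871766949555217, 1.2068945424563076, -0.05071277010302458], 'qd': [-0.0010107001621606653, 0.001510825007559137, 0.00028313143936343013, -0.0009977163662647807, 0.00044851519866688, -0.0008386089472147697, -0.00039873856271301517], 'effort': [-4.941457973473007e-05, -47.51290798187256, 1.3646503910422325, -25.422365069389343, 0.011619036959018558, 0.009269214060623199, 1.8855216694646515e-05], 'tool_pos': [0.23046713142844463, -0.6070943967689758, 0.23027841726154555], 'eef_rot': [-0.12775379589003855, 0.6961619403931542, -0.694837907901627, 0.12742763486236017], 'wrist_force': [0.2739841041993524, 0.5960432842493767, 0.3947366805606213], 'wrist_torque': [-0.031224496148743154, 0.01067441705512369, -0.02305905174668983], 'finger_gap': 1.004718017454513} 0.0187
side {'fx': 498.9619939848577, 'fy': 498.9619939848577, 'cx': 317.47402848819974, 'cy': 241.93657864648833, 'k1': 0.010586328433319464, 'R': [[-0.9915297058742315, -0.12848377361568505, -0.018993743349675275], [-0.050210711237655005, 0.5140676458121995, -0.8562787747025566], [0.11978199716972815, -0.8480721522645207, -0.5161646033073702]], 't': [0.5340183300354782, 0.214480403709364, 0.6533306208526357]}
top {'fx': 601.4357881170085, 'fy': 601.4357881170085, 'cx': 327.4615673845973, 'cy': 244.7511975984749, 'k1': -0.040543095794445094, 'R': [[-0.11925184316376021, -0.9928576358062866, 0.003565518643554804], [-0.9676787925737157, 0.11542240135914404, -0.22422181800075677], [0.222208803392489, -0.030189141850013625, -0.9745316123190865]], 't': [-0.12481391460934775, 0.6036256161522965, 0.7780129042613243]}
```

View pics/side0.png

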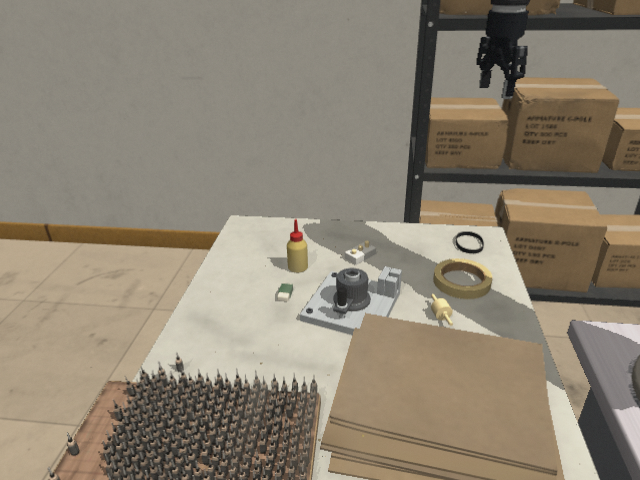

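View pics/top0.png

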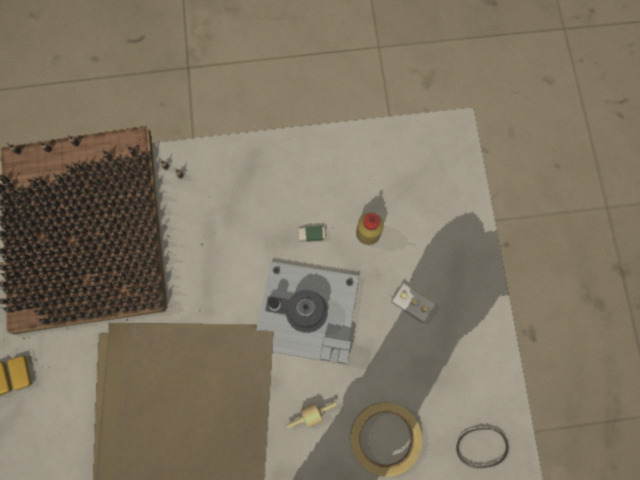

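The top view shows the mount at about (308,312), the pin at (274,304), the notch block at (337,350), the bottle at (370,228), the trial block at (413,301) and the eraser at (313,233). Next I'll zoom in.

Run:
```python
import cv2
a=cv2.imread("pics/top0.png")[250:375,245:370];cv2.imwrite("pics/top0z.png",cv2.resize(a,(600,600),interpolation=cv2.INTER_CUBIC)) 
a=cv2.imread("pics/side0.png")[250:340,290:410];cv2.imwrite("pics/side0z.png",cv2.resize(a,(800,600),interpolation=cv2.INTER_CUBIC))
```

```text
(no output)
```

View pics/top0z.png

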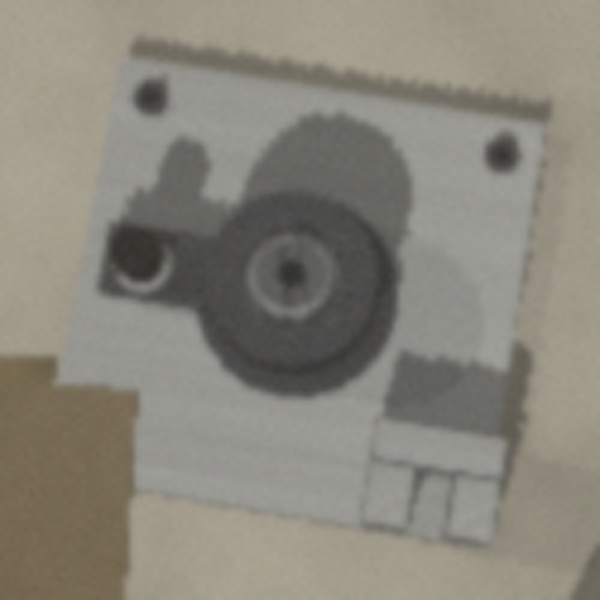

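View pics/side0z.png

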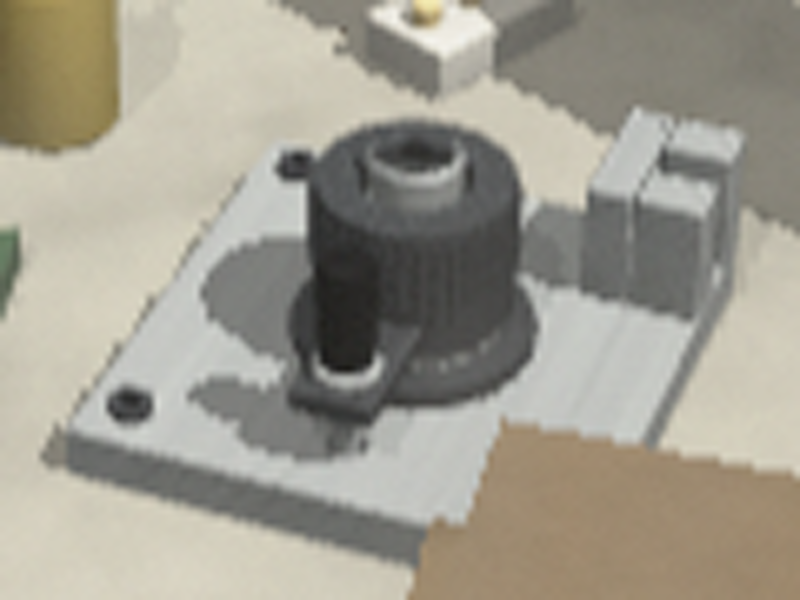

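```bash
cat > h.py <<'E'
import numpy as np,cv2
from scipy.optimize import least_squares
C={'side':dict(f=498.9619939848577,cx=317.47402848819974,cy=241.93657864648833,k1=0.010586328433319464,R=[[-0.9915297058742315,-0.12848377361568505,-0.018993743349675275],[-0.050210711237655005,0.5140676458121995,-0.8562787747025566],[0.11978199716972815,-0.8480721522645207,-0.5161646033073702]],t=[0.5340183300354782,0.214480403709364,0.6533306208526357]),
'top':dict(f=601.4357881170085,cx=327.4615673845973,cy=244.7511975984749,k1=-0.040543095794445094,R=[[-0.11925184316376021,-0.9928576358062866,0.003565518643554804],[-0.9676787925737157,0.11542240135914404,-0.22422181800075677],[0.222208803392489,-0.030189141850013625,-0.9745316123190865]],t=[-0.12481391460934775,0.6036256161522965,0.7780129042613243])}
def K(c):return np.array([[c['f'],0,c['cx']],[0,c['f'],c['cy']],[0,0,1.]]),np.array([c['k1'],0,0,0,0])
def proj(n,X):
    c=C[n];k,d=K(c);R=np.array(c['R'])
    return cv2.projectPoints(np.atleast_2d(np.array(X,float)),cv2.Rodrigues(R)[0],np.array(c['t']),k,d)[0].reshape(-1,2)
def atz(n,px,z):
    c=C[n];k,d=K(c);R=np.array(c['R']);t=np.array(c['t'])
    u=cv2.undistortPoints(np.array([[px]],float),k,d).ravel()
    r=R.T@np.array([u[0],u[1],1]);o=-R.T@t
    return o+r*(z-o[2])/r[2]
tz=lambda x,y:(245+(x+.5)/4.8-.5,250+(y+.5)/4.8-.5)
sz=lambda x,y:(290+(x+.5)/6.6667-.5,250+(y+.5)/6.6667-.5)
E
python3 - <<'E'
from h import *
np.set_printoptions(precision=4,suppress=True)
M=[('top',tz(291,275),(0,0,.07)),('top',tz(130,57),(.065,.067,.014)),('top',tz(545,122),(.065,-.067,.014)),
('side',sz(415,155),(0,0,.07)),('side',sz(68,440),(.065,.067,.014)),('side',sz(280,145),(.065,-.067,.014))]
def W(p,L):
    c,s=np.cos(p[2]),np.sin(p[2]);return np.array([p[0]+c*L[0]-s*L[1],p[1]+s*L[0]+c*L[1],L[2]])
f=lambda p:np.concatenate([proj(n,W(p,L))[0]-q for n,q,L in M])
r=least_squares(f,[.6,-.1,0]);p=r.x;print(p,r.fun.reshape(-1,2))
def loc(X):
    d=X[:2]-p[:2];c,s=np.cos(p[2]),np.sin(p[2]);return np.array([c*d[0]+s*d[1],-s*d[0]+c*d[1],X[2]])*1000
for nm,n,q,z in [('spig','top',tz(291,275),.07),('spigS','side',sz(415,155),.07),('pintop','top',tz(138,253),.068),('blk fl','top',tz(362,523),.048),('blk fr','top',tz(492,540),.048),('gb l','top',tz(410,468),.048),('gb r','top',tz(454,474),.048),('blk bl','top',tz(375,418),.048),('blk br','top',tz(505,437),.048),
 ('S far','side',sz(640,107),.048),('S bl','side',sz(590,190),.048),('S fl','side',sz(708,213),.048),('S fr','side',sz(742,130),.048),('Spin','side',sz(347,250),.068),('box','top',(273,332),.02),('boxS','side',(363,317),.02),('eraser','top',(313,233),.013),('bottle','top',(371,222),.09),('tb','top',(413,301),.027)]:
    X=atz(n,q,z);print(nm,X,loc(X))
E
```

```text
[ 0.5008 -0.1552 -0.2837] [[ 0.2727  0.0563]
 [-1.7632 -0.1108]
 [ 0.5454  0.8785]
 [ 0.2711 -0.2863]
 [-0.3373 -1.28  ]
 [-0.7096 -0.4507]]
spig [ 0.5009 -0.1549  0.07  ] [ 0.0149  0.3828 70.    ]
spigS [ 0.5011 -0.1544  0.07  ] [ 0.1243  0.9295 70.    ]
pintop [ 0.5126 -0.1119  0.068 ] [-0.7295 44.9484 68.    ]
blk fl [ 0.4299 -0.1668  0.048 ] [-64.8146 -30.9426  48.    ]
blk fr [ 0.4206 -0.2034  0.048 ] [-63.4588 -68.7126  48.    ]
gb l [ 0.4438 -0.1824  0.048 ] [-47.0472 -42.0538  48.    ]
gb r [ 0.4406 -0.1949  0.048 ] [-46.6618 -54.9047  48.    ]
blk bl [ 0.4593 -0.1741  0.048 ] [-34.5167 -29.6769  48.    ]
blk br [ 0.4494 -0.2109  0.048 ] [-33.7507 -67.825   48.    ]
S far [ 0.4466 -0.2139  0.048 ] [-35.6111 -71.5271  48.    ]
S bl [ 0.4585 -0.1753  0.048 ] [-34.9871 -31.0859  48.    ]
S fl [ 0.4293 -0.1684  0.048 ] [-64.9134 -32.6367  48.    ]
S fr [ 0.4205 -0.2059  0.048 ] [-62.8607 -71.1284  48.    ]
Spin [ 0.5144 -0.1167  0.068 ] [ 2.2948 40.8197 68.    ]
box [ 0.4766 -0.1037  0.02  ] [-37.6444  42.7337  20.    ]
boxS [ 0.4792 -0.1059  0.02  ] [-34.4679  41.3111  20.    ]
eraser [ 0.6179 -0.1779  0.013 ] [118.7966  11.0228  13.    ]
bottle [ 0.6046 -0.2587  0.09  ] [128.6825 -70.2942  90.    ]
tb [ 0.4962 -0.3102  0.027 ] [  39.012  -150.0311   27.    ]
```

```bash
python3 - <<'E'
from h import *
np.set_printoptions(precision=4,suppress=True)
M=[('top',tz(291,275),(0,0,.07)),('top',tz(130,57),(.065,.067,.014)),('top',tz(545,122),(.065,-.067,.014)),
('side',sz(415,155),(0,0,.07)),('side',sz(68,440),(.065,.067,.014)),('side',sz(280,145),(.065,-.067,.014)),
('top',tz(138,253),(0,.046,.068)),('top',tz(362,523),(-.065,-.031,.048)),('top',tz(492,540),(-.065,-.067,.048)),('top',tz(375,418),(-.035,-.031,.048)),('top',tz(505,437),(-.035,-.067,.048)),
('side',sz(640,107),(-.035,-.067,.048)),('side',sz(590,190),(-.035,-.031,.048)),('side',sz(708,213),(-.065,-.031,.048)),('side',sz(742,130),(-.065,-.067,.048)),('top',tz(432,471),(-.046,-.049,.048))]
def W(p,L):
    c,s=np.cos(p[2]),np.sin(p[2]);return np.array([p[0]+c*L[0]-s*L[1],p[1]+s*L[0]+c*L[1],L[2]])
f=lambda p:np.concatenate([proj(n,W(p,L))[0]-q for n,q,L in M])
r=least_squares(f,[.6,-.1,0],loss='soft_l1');p=r.x;print(p,r.fun.reshape(-1,2))
for L in [(0,.046,.059),(-.052,-.049,.048)]:print(W(p,L))
# cardboard corner
q=[('top',(273,332)),('side',(363,317))]
g=lambda X:np.concatenate([proj(n,X)[0]-u for n,u in q])
r=least_squares(g,[.5,-.1,.03]);print(r.x,r.fun)
E
python3 - <<'E'
import cv2
a=cv2.imread("pics/side0.png")[300:480,300:600];cv2.imwrite("pics/side0c.png",cv2.resize(a,(800,480),interpolation=cv2.INTER_CUBIC))
E
```

```text
[ 0.5007 -0.1554 -0.2748] [[ 0.3723  0.0816]
 [-2.1236  0.2372]
 [ 0.3131  0.4509]
 [ 0.3082 -0.3305]
 [-0.1124 -1.0299]
 [-1.0939 -0.3923]
 [-0.6067 -0.3282]
 [ 0.5604  0.0348]
 [-0.8206  0.573 ]
 [ 1.2274  0.3653]
 [-0.341   0.4306]
 [-1.3643  1.0767]
 [-0.0778 -0.1499]
 [-0.2612  0.2786]
 [ 0.348   1.2386]
 [ 0.9049 -0.79  ]]
[ 0.5132 -0.1111  0.059 ]
[ 0.4374 -0.1884  0.048 ]
[ 0.4777 -0.1038  0.0216] [-0.0608 -0.8685  0.9423  0.1447]
```

View pics/side0c.png

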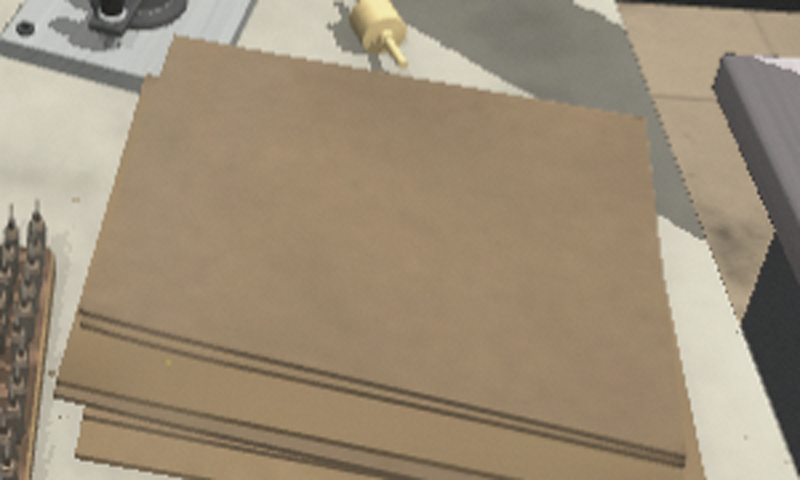

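```bash
cat >> h.py <<'E'
from scipy.spatial.transform import Rotation as Ro
P=np.array([.5007,-.1554,-.2748])
def Wd(L):
    c,s=np.cos(P[2]),np.sin(P[2]);return np.array([P[0]+c*L[0]-s*L[1],P[1]+s*L[0]+c*L[1],L[2]])
def st():
    from bench import robot
    s=robot.observe();return s,np.array(s['tool_pos']),Ro.from_quat(s['eef_rot'])
def want(L,ang,):
    # tool y down, jaw z at world angle ang
    z=np.array([np.cos(ang),np.sin(ang),0]);y=np.array([0,0,-1.]);x=np.cross(y,z)
    R=Ro.from_matrix(np.c_[x,y,z]);s,p,r=st()
    return (Wd(L)-p)*1000,(R*r.inv()).as_rotvec(),s['q'][6],s['wrist_force'],s['finger_gap']
E
python3 - <<'E'
from h import *
np.set_printoptions(precision=4,suppress=True)
s,p,r=st();print(r.as_matrix(),p)
for a in (P[2],P[2]+np.pi):print(want((0,.046,.059+.002-.0187),a))
E
```

```text
[[-0.9349 -0.0007  0.355 ]
 [-0.355   0.0015 -0.9349]
 [ 0.0001 -1.     -0.0017]] [ 0.2305 -0.6072  0.2304]
(array([ 282.6478,  496.0363, -188.094 ]), array([-0.0011, -0.0013,  0.9331]), np.float64(-0.0507186914715631), array([-0.8818,  0.9783, -0.6441]), 1.0010160848300367)
(array([ 282.6478,  496.0363, -188.094 ]), array([-0.0016,  0.0013, -2.2085]), np.float64(-0.0507186914715631), array([-0.8818,  0.9783, -0.6441]), 1.0010160848300367)
```

jog_arm(
  increments=[
    [[60,105,0],[0,0,0.19],0.6],
    [[120,210,0],[0,0,0.38],0.6],
    [[180,315,0],[0,0,0.57],0.6],
    [[240,420,0],[0,0,0.76],0.6],
    [[280,490,-30],[0,0,0.93],0.6],
  ],
)

```text
t: 0.72
tool_pos: [0.3861, -0.3346, 0.2247]
eef_rot: [-0.428, 0.563, -0.563, 0.427]
wrist_force: [0.8, -0.9, -0.3]
finger_gap: 0.599
```

Run:
```python
from h import *
np.set_printoptions(precision=4,suppress=True)
print(want((0,.046,.059+.002-.0187),P[2]))
```

```text
(array([ 127.0392,  223.5188, -182.4395]), array([ 0.0004, -0.001 , -0.0028]), np.float64(0.3139729704118698), array([ 0.8102, -0.8708, -0.3387]), 0.5991354634205364)
```

jog_arm(
  increments=[
    [[127,223,-60],[0,0,0],0.6],
    [[127,223,-60],[0,0,0],0.6],
    [[127,223,-80],[0,0,0],0.6],
    [[127,223,-100],[0,0,0],0.6],
    [[127,223,-100],[0,0,0],0.6],
  ],
)

```text
t: 1.35
tool_pos: [0.5131, -0.1078, 0.1229]
eef_rot: [-0.429, 0.563, -0.561, 0.428]
wrist_force: [-0.2, -0.1, -0.3]
finger_gap: 0.601
```

Run:
```python
from h import *
from bench import robot
np.set_printoptions(precision=4,suppress=True)
for n in("side","top"):
    cv2.imwrite(f"pics/{n}1.png",robot.capture(n)["color"])
a=cv2.imread("pics/top1.png")[230:380,230:380];cv2.imwrite("pics/top1z.png",cv2.resize(a,(600,600),interpolation=cv2.INTER_CUBIC)) 
a=cv2.imread("pics/side1.png")[220:340,270:430];cv2.imwrite("pics/side1z.png",cv2.resize(a,(800,600),interpolation=cv2.INTER_CUBIC)) 
print(want((0,.046,.059+.002-.0187),P[2]))
```

```text
(array([  0.4033,  -3.7349, -80.33  ]), array([-0.0027, -0.0044, -0.0092]), np.float64(-0.2824198079810917), array([-0.6704, -0.71  , -0.4785]), 0.5976904512527508)
```

View pics/side1z.png

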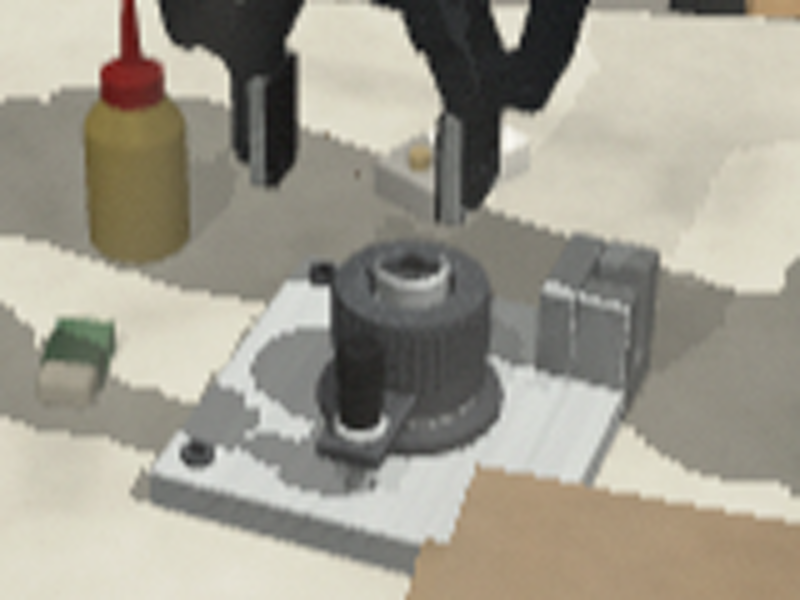

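View pics/top1z.png

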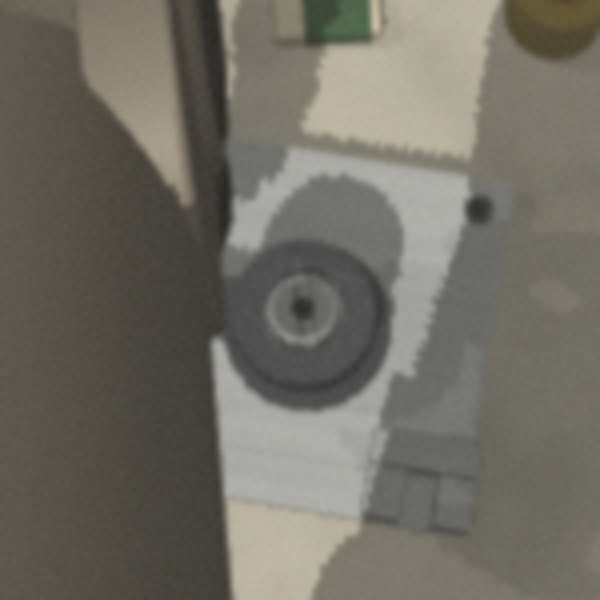

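The side view shows the open fingers either side of the space above the pin, and the collar and bystanders unchanged. The top view is mostly hidden by the arm. I'm going down to the pin.

jog_arm(
  increments=[
    [[0.5,-3.7,-25],[0,0,-0.01],0.6],
    [[0.5,-3.7,-45],[0,0,-0.01],0.6],
    [[0.5,-3.7,-60],[0,0,-0.01],0.6],
    [[0.5,-3.7,-60],[0,0,-0.01],0.6],
  ],
)

```text
t: 1.95
tool_pos: [0.5123, -0.1118, 0.0619]
eef_rot: [-0.428, 0.566, -0.562, 0.425]
wrist_force: [-0.1, 0.8, 1.0]
finger_gap: 0.599
```

Run:
```python
from h import *
from bench import robot
np.set_printoptions(precision=4,suppress=True)
cv2.imwrite(f"pics/side2.png",robot.capture("side")["color"])
a=cv2.imread("pics/side2.png")[220:340,270:430];cv2.imwrite("pics/side2z.png",cv2.resize(a,(800,600),interpolation=cv2.INTER_CUBIC)) 
print(want((0,.046,.059+.002-.0187),P[2]))
```

```text
(array([  0.1045,   0.5522, -20.389 ]), array([-0.0026, -0.0048,  0.0015]), np.float64(-0.32837087826819567), array([-1.1164, -0.2126,  0.1878]), 0.5992625879701883)
```

View pics/side2z.png

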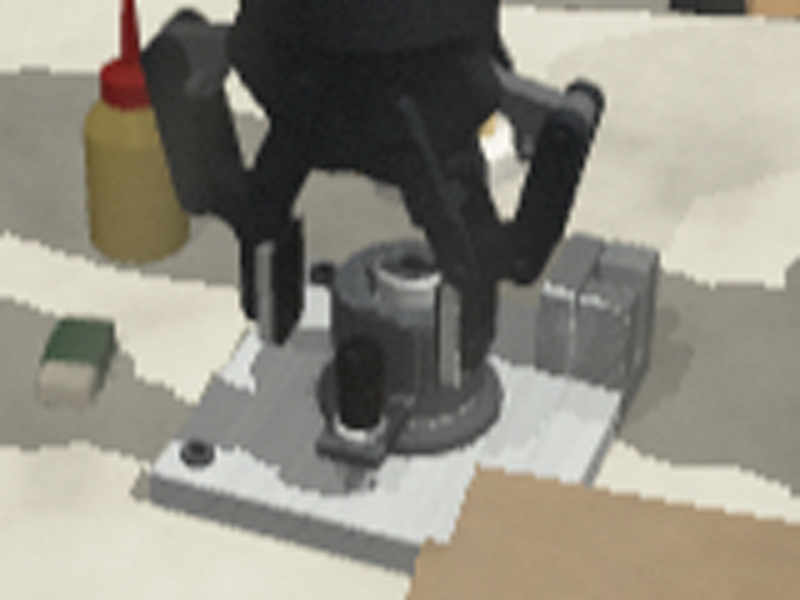

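The fingers straddle the pin: tips are at about (265,340) and (450,385) in the zoom, with the pin at (358,385). I'll go down and close.

jog_arm(
  increments=[
    [[0,0.5,-12],[0,0,0],0.6],
    [[0,0.5,-20],[0,0,0],0.5],
    [[0,0.5,-20],[0,0,0],0.3],
    [[0,0.5,-20],[0,0,0],0.05],
    [[0,0.5,-20],[0,0,0],0.05],
  ],
)

```text
t: 2.62
tool_pos: [0.5133, -0.1112, 0.0429]
eef_rot: [-0.427, 0.566, -0.562, 0.426]
wrist_force: [-0.1, -0.5, -0.7]
finger_gap: 0.139
```

jog_arm(
  increments=[
    [[0,0,0],[0,0,0],0.05],
    [[0,0,0],[0,0,0],0.05],
    [[0,0,0],[0,0,0],0.05],
  ],
)

```text
t: 3.0
tool_pos: [0.5133, -0.1112, 0.043]
eef_rot: [-0.427, 0.566, -0.562, 0.426]
wrist_force: [0.9, -0.6, -0.4]
finger_gap: 0.143
```

Run:
```python
from h import *
from bench import robot
np.set_printoptions(precision=4,suppress=True)
cv2.imwrite(f"pics/side3.png",robot.capture("side")["color"])
a=cv2.imread("pics/side3.png")[220:340,270:430];cv2.imwrite("pics/side3z.png",cv2.resize(a,(800,600),interpolation=cv2.INTER_CUBIC)) 
print(want((0,.046,.059+.002-.0187),P[2]))
```

```text
(array([-0.1045,  0.052 , -0.6295]), array([-0.0025, -0.0043,  0.0014]), np.float64(-0.3453069210700131), array([ 0.0333,  0.4815, -0.4755]), 0.13943220792100122)
```

View pics/side3z.png

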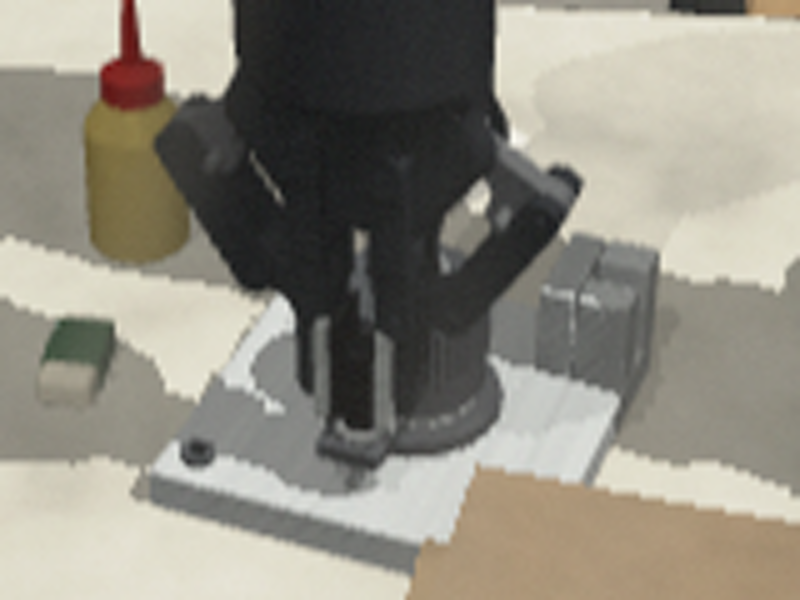

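jog_arm(
  increments=[
    [[0,0,10],[0,0,0],0.05],
    [[0,0,25],[0,0,0],0.05],
    [[0,0,45],[0,0,0],0.05],
    [[0,0,80],[0,0,0],0.05],
    [[0,0,80],[0,0,0],0.05],
  ],
)

```text
t: 3.68
tool_pos: [0.5159, -0.1114, 0.1267]
eef_rot: [0.425, -0.564, 0.564, -0.427]
wrist_force: [0.2, 0.7, -0.5]
finger_gap: 0.14
```

Run:
```python
from h import *
from bench import robot
np.set_printoptions(precision=4,suppress=True)
cv2.imwrite(f"pics/side4.png",robot.capture("side")["color"])
a=cv2.imread("pics/side4.png")[220:340,270:430];cv2.imwrite("pics/side4z.png",cv2.resize(a,(800,600),interpolation=cv2.INTER_CUBIC)) 
print(want((-.052,-.049,.071-.016),P[2]))
```

```text
(array([-77.0784, -77.0863, -69.9472]), array([-0.0014, -0.0007,  0.0016]), np.float64(-0.2862323779666624), array([-0.2314, -0.1088, -1.3813]), 0.1410570692952871)
```

View pics/side4z.png

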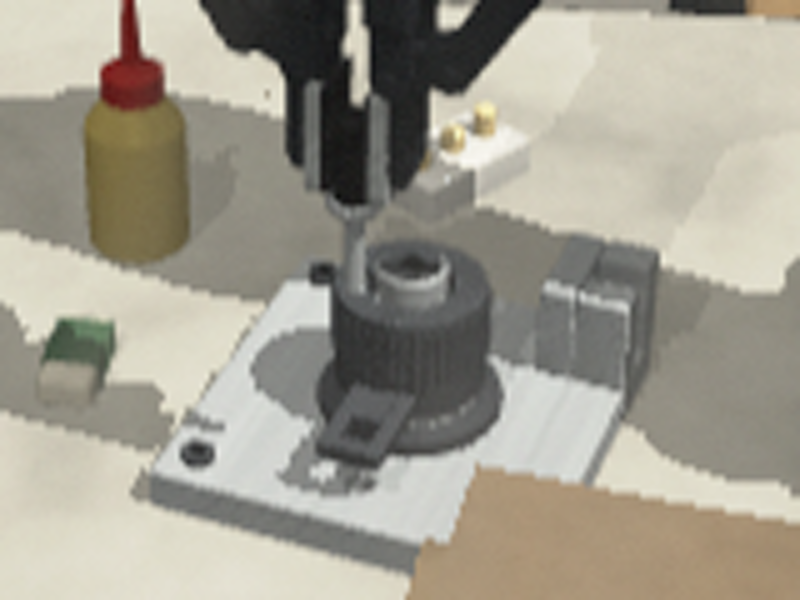

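The pin is clear of the lug and upright between the fingers, at (348,230) in the zoom. I'll move it over the notch at this height.

jog_arm(
  increments=[
    [[-40,-40,0],[0,0,0],0.05],
    [[-77,-77,0],[0,0,0],0.05],
    [[-77,-77,-10],[0,0,0],0.05],
    [[-77,-77,-25],[0,0,0],0.05],
    [[-77,-77,-25],[0,0,0],0.05],
  ],
)

```text
t: 4.35
tool_pos: [0.437, -0.1865, 0.0983]
eef_rot: [-0.427, 0.565, -0.562, 0.427]
wrist_force: [-0.1, -0.3, -1.0]
finger_gap: 0.14
```

Run:
```python
from h import *
from bench import robot
np.set_printoptions(precision=4,suppress=True)
cv2.imwrite(f"pics/side5.png",robot.capture("side")["color"])
cv2.imwrite(f"pics/top5.png",robot.capture("top")["color"])
a=cv2.imread("pics/side5.png")[220:310,320:440];cv2.imwrite("pics/side5z.png",cv2.resize(a,(800,600),interpolation=cv2.INTER_CUBIC)) 
print(want((-.052,-.049,.071-.016),P[2]))
```

```text
(array([ -0.7209,  -1.3673, -44.5085]), array([-0.0024, -0.0012, -0.0009]), np.float64(-0.07998094715152333), array([ 0.0454,  0.8952, -0.4716]), 0.14229067940095627)
```

View pics/side5z.png

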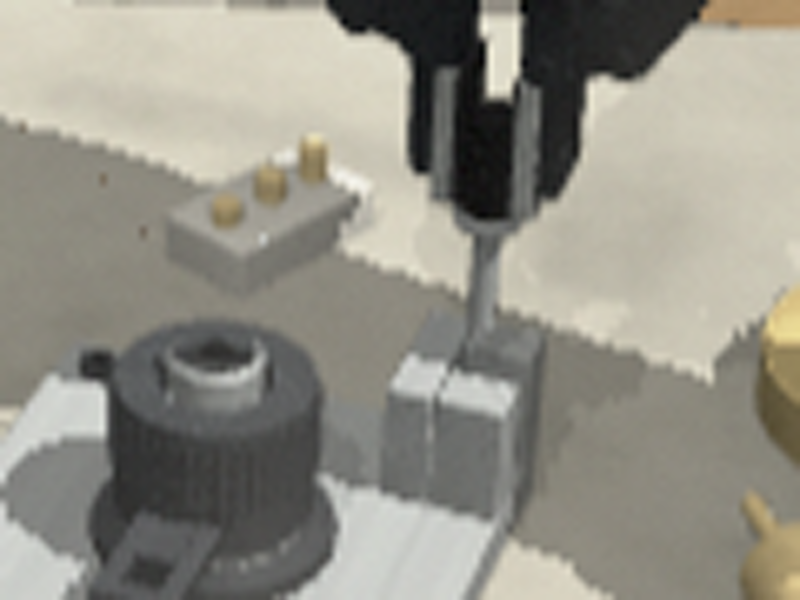

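View pics/top5.png

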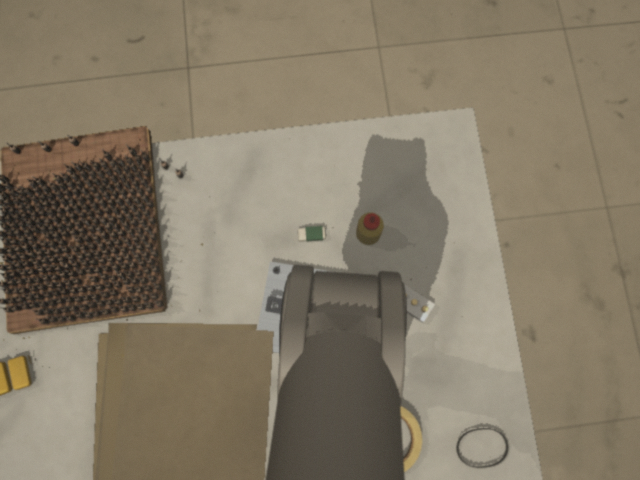

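The shank hangs just above the groove, at (482,340) in the zoom, and the bystanders have not moved. I'll lower it in small steps while watching the force.

jog_arm(
  increments=[
    [[-1.5,-1.3,0],[0,0,0],0.05],
    [[-1.5,-1.3,-8],[0,0,0],0.05],
    [[-1.5,-1.3,-16],[0,0,0],0.05],
    [[-1.5,-1.3,-22],[0,0,0],0.05],
    [[-1.5,-1.3,-22],[0,0,0],0.05],
  ],
)

```text
t: 5.08
tool_pos: [0.436, -0.1882, 0.0768]
eef_rot: [-0.427, 0.565, -0.562, 0.427]
wrist_force: [0.5, 0.0, -0.9]
finger_gap: 0.137
```

Run:
```python
from h import *
from bench import robot
np.set_printoptions(precision=4,suppress=True)
cv2.imwrite(f"pics/side6.png",robot.capture("side")["color"])
a=cv2.imread("pics/side6.png")[220:310,320:440];cv2.imwrite("pics/side6z.png",cv2.resize(a,(800,600),interpolation=cv2.INTER_CUBIC)) 
print(want((-.052,-.049,.071-.016),P[2]))
```

```text
(array([  0.9774,  -0.1302, -22.1814]), array([-0.0027, -0.0018, -0.0009]), np.float64(-0.0942462115598523), array([0.1824, 0.8302, 0.4919]), 0.14086878199579664)
```

View pics/side6z.png

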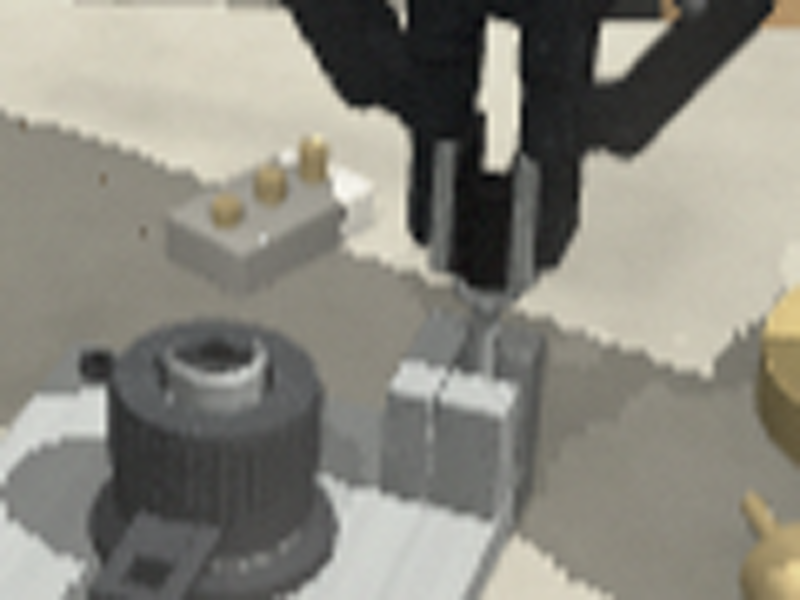

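The shank is about 9 mm into the groove with no contact force. I'll continue to seat the flange.

jog_arm(
  increments=[
    [[0,0,-8],[0,0,0],0.05],
    [[0,0,-16],[0,0,0],0.05],
    [[0,0,-20],[0,0,0],0.05],
    [[0,0,-21.5],[0,0,0],0.05],
    [[0,0,-21.5],[0,0,0],0.05],
  ],
)

```text
t: 5.75
tool_pos: [0.4364, -0.1883, 0.0556]
eef_rot: [-0.427, 0.565, -0.562, 0.427]
wrist_force: [0.4, -0.1, -0.9]
finger_gap: 0.144
```

jog_arm(
  increments=[
    [[0,0,-1],[0,0,0],0.05],
    [[0,0,-1],[0,0,0],0.2],
    [[0,0,-1],[0,0,0],0.4],
    [[0,0,-1],[0,0,0],0.5],
    [[0,0,-1],[0,0,0],0.5],
  ],
)

```text
t: 6.38
tool_pos: [0.4364, -0.1883, 0.0547]
eef_rot: [-0.427, 0.565, -0.562, 0.427]
wrist_force: [-0.8, 0.1, -0.2]
finger_gap: 0.502
```

jog_arm(
  increments=[
    [[0,0,10],[0,0,0],0.5],
    [[0,0,30],[0,0,0],0.5],
    [[0,0,70],[0,0,0],0.7],
    [[20,10,90],[0,0,0],1],
    [[60,30,90],[0,0,0],1],
  ],
)

```text
t: 7.0
tool_pos: [0.4975, -0.1601, 0.1476]
eef_rot: [0.425, -0.564, 0.565, -0.426]
wrist_force: [0.9, -0.5, -0.8]
finger_gap: 1.002
```

Run:
```python
from h import *
from bench import robot
np.set_printoptions(precision=4,suppress=True)
cv2.imwrite(f"pics/side7.png",robot.capture("side")["color"])
a=cv2.imread("pics/side7.png")[220:310,320:440];cv2.imwrite("pics/side7z.png",cv2.resize(a,(800,600),interpolation=cv2.INTER_CUBIC)) 
print(want((0,0,.051-.0187+.001),P[2]))
for L in [(-.052,-.049,.080),(-.052,-.049,.049)]: 
  q=proj('side',Wd(L))[0];print((q-[320,220]+.5)*6.667)
```

```text
(array([  -3.3812,   -0.8809, -114.179 ]), array([-0.0041,  0.0089, -0.0044]), np.float64(-0.17225774514024178), array([5.6926, 3.9059, 0.3052]), 0.99973201400146)
[483.2814 259.153 ]
[476.1648 362.1894]
```

View pics/side7z.png

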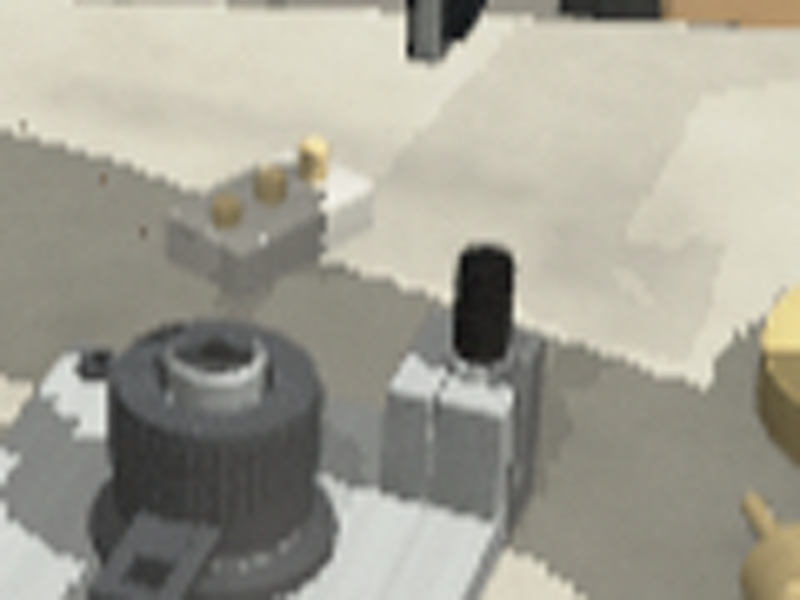

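The pin stands upright in the notch with its flange on the block: grip top at (485,252) in the zoom against a predicted (483,259). The collar is still up. Next is the collar grip.

jog_arm(
  increments=[
    [[-3,-1,-30],[0,0,0],1],
    [[-3.2,-1,-60],[0,0,0],1],
    [[-3.2,-1,-75],[0,0,0],1],
    [[-3.2,-1,-75],[0,0,0],1],
  ],
)

```text
t: 7.55
tool_pos: [0.5002, -0.1554, 0.072]
eef_rot: [0.425, -0.563, 0.563, -0.431]
wrist_force: [0.2, -1.0, 0.5]
finger_gap: 0.997
```

Run:
```python
from h import *
from bench import robot
np.set_printoptions(precision=4,suppress=True)
cv2.imwrite(f"pics/side8.png",robot.capture("side")["color"])
a=cv2.imread("pics/side8.png")[220:340,270:430];cv2.imwrite("pics/side8z.png",cv2.resize(a,(800,600),interpolation=cv2.INTER_CUBIC)) 
print(want((0,0,.031),P[2]))
```

```text
(array([ -0.3499,   0.1642, -41.851 ]), array([-0.0041,  0.0091, -0.0044]), np.float64(-0.2188048164243703), array([0.518 , 0.5   , 0.2592]), 1.0027030554958303)
```

View pics/side8z.png

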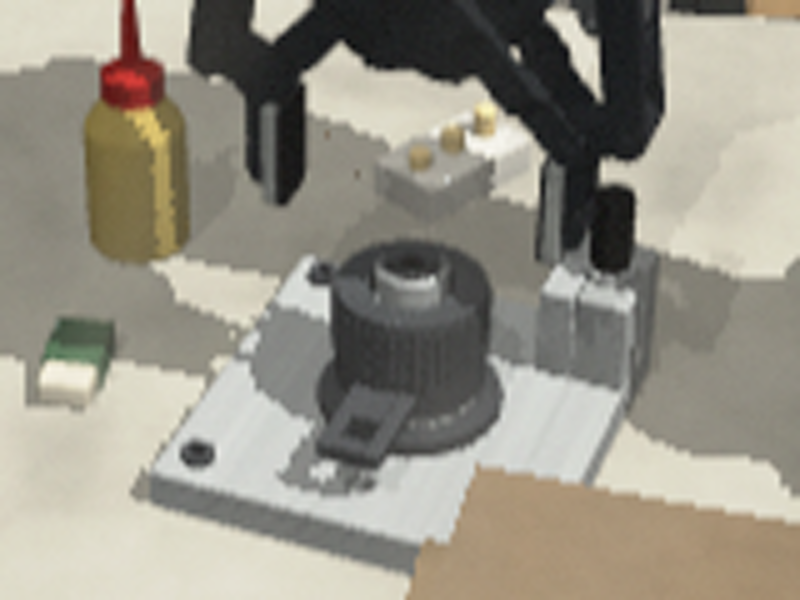

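The fingers are centred on the collar: tips at 275 and 550, collar middle at 412. The parked pin is clear behind the right finger.

jog_arm(
  increments=[
    [[0,0,-20],[-0.004,0.008,0],1],
    [[0,0,-35],[-0.004,0.008,0],1],
    [[0,0,-41],[-0.004,0.008,0],1],
    [[0,0,-41],[-0.004,0.008,0],0.75],
    [[0,0,-41],[-0.004,0.008,0],0.4],
  ],
)

```text
t: 8.22
tool_pos: [0.5014, -0.1556, 0.0321]
eef_rot: [0.428, -0.562, 0.563, -0.429]
wrist_force: [-0.3, 0.2, 1.2]
finger_gap: 0.608
```

jog_arm(
  increments=[
    [[0,0,0],[0,0,0],0.4],
    [[0,0,0],[0,0,0],0.4],
    [[0,0,0],[0,0,0],0.4],
  ],
)

```text
t: 8.6
tool_pos: [0.5014, -0.1556, 0.0324]
eef_rot: [0.428, -0.562, 0.563, -0.429]
wrist_force: [-1.2, 0.7, 1.5]
finger_gap: 0.585
```

Run:
```python
from h import *
from bench import robot
np.set_printoptions(precision=4,suppress=True)
cv2.imwrite(f"pics/side9.png",robot.capture("side")["color"])
a=cv2.imread("pics/side9.png")[220:340,270:430];cv2.imwrite("pics/side9z.png",cv2.resize(a,(800,600),interpolation=cv2.INTER_CUBIC)) 
print(want((0,0,.031),P[2]))
```

```text
(array([-0.6727,  0.2206, -1.2984]), array([ 0.0001,  0.0017, -0.0044]), np.float64(-0.2592094692051737), array([-1.0084,  0.5832,  2.2565]), 0.5840309265398042)
```

View pics/side9z.png

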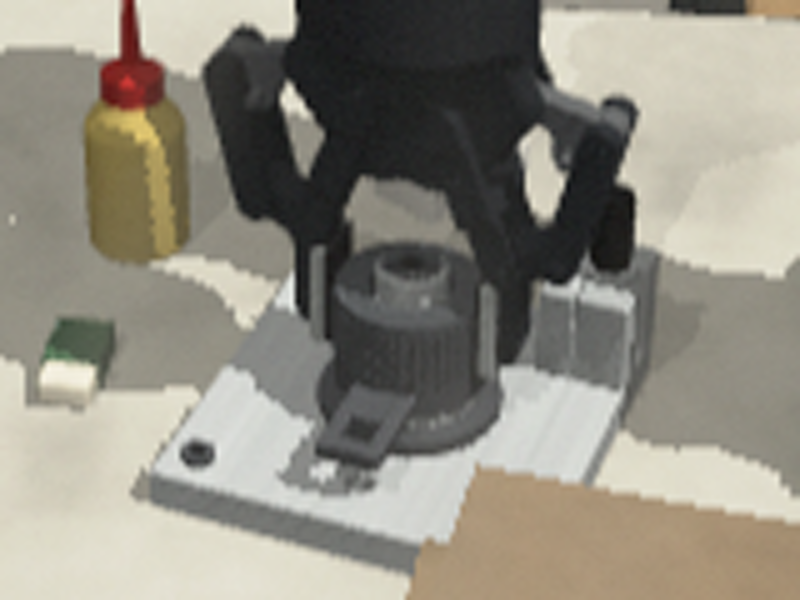

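The fingers hold the collar (opening 0.585). I'll turn it clockwise about 23° and then try a light push.

jog_arm(
  increments=[
    [[0,0,0],[0,0,-0.14],0.4],
    [[0,0,0],[0,0,-0.28],0.4],
    [[0,0,0],[0,0,-0.42],0.4],
    [[0,0,0],[0,0,-0.42],0.4],
    [[0,0,-2],[0,0,-0.42],0.4],
  ],
)

```text
t: 9.28
tool_pos: [0.502, -0.1559, 0.0318]
eef_rot: [0.302, -0.639, 0.64, -0.302]
wrist_force: [-5.8, 1.5, 23.6]
finger_gap: 0.584
```

Run:
```python
from h import *
from bench import robot
np.set_printoptions(precision=4,suppress=True)
cv2.imwrite(f"pics/side10.png",robot.capture("side")["color"])
a=cv2.imread("pics/side10.png")[220:340,270:430];cv2.imwrite("pics/side10z.png",cv2.resize(a,(800,600),interpolation=cv2.INTER_CUBIC)) 
print(want((0,0,.031),P[2]))
```

```text
(array([-1.3233,  0.4667, -0.8817]), array([0.0011, 0.0024, 0.4135]), np.float64(-0.6245612843443925), array([-3.4123,  0.8585, 13.8121]), 0.5795137248360714)
```

View pics/side10z.png

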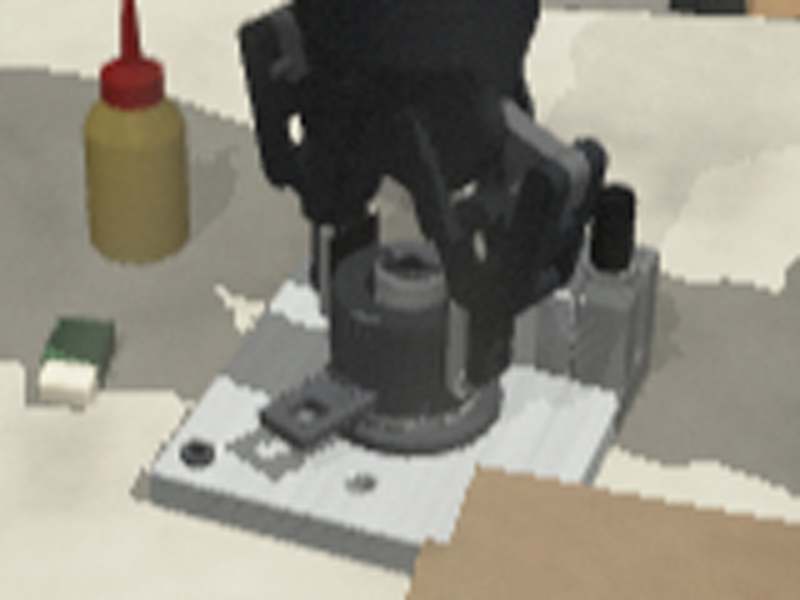

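The collar and lug turned with the gripper (lug now at (315,415)). The push stopped after under 1 mm at 14–24 N, so the cross pin is still blocking it. I'll turn in 7° steps, pushing at each.

jog_arm(
  increments=[
    [[0,0,0.3],[0,0,-0.06],0.4],
    [[0,0,0.3],[0,0,-0.12],0.4],
    [[0,0,-1],[0,0,-0.12],0.4],
    [[0,0,-2.5],[0,0,-0.12],0.4],
  ],
)

```text
t: 9.82
tool_pos: [0.5024, -0.1561, 0.0316]
eef_rot: [0.264, -0.655, 0.657, -0.264]
wrist_force: [-8.9, 2.2, 28.5]
finger_gap: 0.58
```

jog_arm(
  increments=[
    [[-0.7,0.2,0.5],[0,0,-0.06],0.4],
    [[-0.7,0.2,0.5],[0,0,-0.12],0.4],
    [[-0.7,0.2,-1],[0,0,-0.12],0.4],
    [[-0.7,0.2,-2.5],[0,0,-0.12],0.4],
  ],
)

```text
t: 10.32
tool_pos: [0.5021, -0.156, 0.0316]
eef_rot: [0.225, -0.669, 0.672, -0.225]
wrist_force: [-8.2, 2.3, 30.0]
finger_gap: 0.579
```

jog_arm(
  increments=[
    [[-0.4,0.2,0.5],[0,0,-0.06],0.4],
    [[-0.4,0.2,0.5],[0,0,-0.12],0.4],
    [[-0.4,0.2,-1],[0,0,-0.12],0.4],
    [[-0.4,0.2,-2.5],[0,0,-0.12],0.4],
  ],
)

```text
t: 10.82
tool_pos: [0.5021, -0.156, 0.0316]
eef_rot: [0.185, -0.681, 0.684, -0.185]
wrist_force: [-8.7, 1.5, 31.7]
finger_gap: 0.579
```

jog_arm(
  increments=[
    [[-0.4,0.2,0.5],[0,0,-0.06],0.4],
    [[-0.4,0.2,0.5],[0,0,-0.12],0.4],
    [[-0.4,0.2,-1],[0,0,-0.12],0.4],
    [[-0.4,0.2,-2.5],[0,0,-0.12],0.4],
  ],
)

```text
t: 11.32
tool_pos: [0.502, -0.1559, 0.0315]
eef_rot: [0.145, -0.691, 0.693, -0.144]
wrist_force: [-8.0, 2.1, 30.6]
finger_gap: 0.583
```

Run:
```python
from h import *
from bench import robot
np.set_printoptions(precision=4,suppress=True)
cv2.imwrite(f"pics/side11.png",robot.capture("side")["color"])
a=cv2.imread("pics/side11.png")[220:340,270:430];cv2.imwrite("pics/side11z.png",cv2.resize(a,(800,600),interpolation=cv2.INTER_CUBIC)) 
print(want((0,0,.031),P[2]))
for a in (30,40,45,50,55,60):
  b=np.radians(90-a);print(a,(proj('side',Wd((.046*np.cos(b),.046*np.sin(b),.035)))[0]-[270,220]+.5)*5)
```

```text
(array([-1.3338,  0.4874, -0.5655]), array([0.004 , 0.0008, 0.8843]), np.float64(-1.037289696317282), array([-7.0318,  1.6877, 24.5316]), 0.5857130864782395)
30 [302.1715 405.0296]
40 [288.6729 392.2791]
45 [283.4008 385.482 ]
50 [279.1576 378.4801]
55 [275.9645 371.3311]
60 [273.8339 364.0928]
```

View pics/side11z.png

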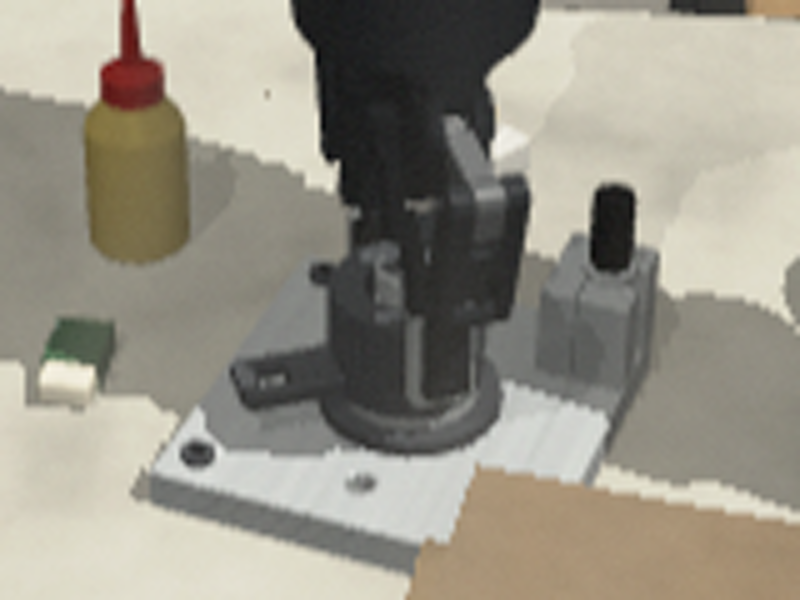

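The lug bore is now at about (270,380), which matches 50° of turn, so the collar is following. I'll continue.

jog_arm(
  increments=[
    [[-0.4,0.2,0.5],[0,0,-0.06],0.4],
    [[-0.4,0.2,0.5],[0,0,-0.12],0.4],
    [[-0.4,0.2,-1],[0,0,-0.12],0.4],
    [[-0.4,0.2,-2.5],[0,0,-0.12],0.4],
  ],
)

```text
t: 11.88
tool_pos: [0.502, -0.1558, 0.0311]
eef_rot: [0.105, -0.698, 0.701, -0.103]
wrist_force: [-7.6, 1.7, 29.0]
finger_gap: 0.582
```

jog_arm(
  increments=[
    [[-0.4,0.2,0.5],[0,0,-0.06],0.4],
    [[-0.4,0.2,0.5],[0,0,-0.12],0.4],
    [[-0.4,0.2,-1],[0,0,-0.12],0.4],
    [[-0.4,0.2,-2.5],[0,0,-0.12],0.4],
  ],
)

```text
t: 12.38
tool_pos: [0.5018, -0.1552, 0.0296]
eef_rot: [0.064, -0.703, 0.705, -0.062]
wrist_force: [-4.4, 2.5, 11.5]
finger_gap: 0.583
```

It dropped: z is 29.6 mm and the force fell to 11 N at about 64° of turn. I'll push it home.

jog_arm(
  increments=[
    [[-0.3,0,-1.5],[0,0,-0.02],0.4],
    [[-0.3,0,-3],[0,0,-0.02],0.4],
    [[-0.3,0,-4],[0,0,-0.02],0.4],
    [[-0.3,0,-4.5],[0,0,-0.02],0.4],
  ],
)

```text
t: 12.88
tool_pos: [0.5019, -0.1547, 0.0266]
eef_rot: [0.058, -0.704, 0.706, -0.056]
wrist_force: [-6.5, 2.2, 19.8]
finger_gap: 0.582
```

Run:
```python
from h import *
from bench import robot
np.set_printoptions(precision=4,suppress=True)
cv2.imwrite(f"pics/side12.png",robot.capture("side")["color"])
a=cv2.imread("pics/side12.png")[220:340,270:430];cv2.imwrite("pics/side12z.png",cv2.resize(a,(800,600),interpolation=cv2.INTER_CUBIC)) 
print(want((0,0,.031),P[2]))
```

```text
(array([-1.2078, -0.7329,  4.3966]), array([ 0.0034, -0.0011,  1.1356]), np.float64(-1.256949047783272), array([-5.1317,  1.893 , 16.2606]), 0.5834971119142462)
```

View pics/side12z.png

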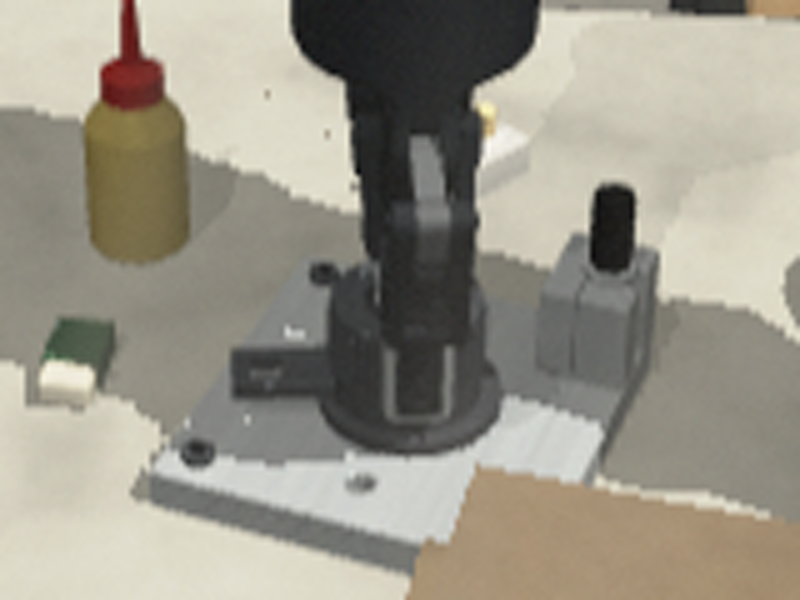

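jog_arm(
  increments=[
    [[-0.5,-0.3,-2],[0,0,0],0.4],
    [[-0.5,-0.3,-3],[0,0,0],0.4],
    [[-0.5,-0.3,-3],[0,0,0],0.4],
    [[-0.5,-0.3,-3],[0,0,0],0.4],
  ],
)

```text
t: 13.42
tool_pos: [0.5019, -0.1547, 0.0265]
eef_rot: [0.058, -0.704, 0.705, -0.056]
wrist_force: [-8.9, 3.0, 27.1]
finger_gap: 0.582
```

Run:
```python
from h import *
from bench import robot
np.set_printoptions(precision=4,suppress=True)
for n in("side","top"):
  cv2.imwrite(f"pics/{n}13.png",robot.capture(n)["color"])
a=cv2.imread("pics/side13.png")[220:340,270:430];cv2.imwrite("pics/side13z.png",cv2.resize(a,(800,600),interpolation=cv2.INTER_CUBIC)) 
s,p,r=st();print(p,s['wrist_force'])
b=np.radians(90-65)
for z in (.051,.047,.045): # lug tip corners, lug top z = grip-15
  for w in (-.011,.011):
    X=Wd((.058*np.cos(b)-w*np.sin(b),.058*np.sin(b)+w*np.cos(b),z-.015));print(z,(proj('side',X)[0]-[270,220]+.5)*5)
```

```text
[ 0.5019 -0.1547  0.0265] [-7.8542  2.3641 27.7154]
0.051 [235.4597 335.9569]
0.051 [237.5545 375.803 ]
0.047 [235.697  345.6173]
0.047 [237.792  385.5863]
0.045 [235.8153 350.4297]
0.045 [237.9103 390.4595]
```

View pics/side13z.png

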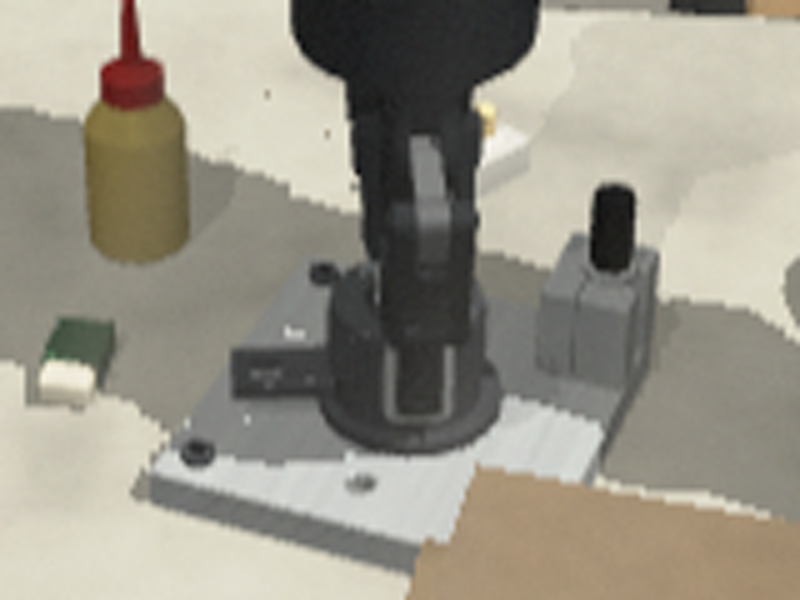

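View pics/top13.png

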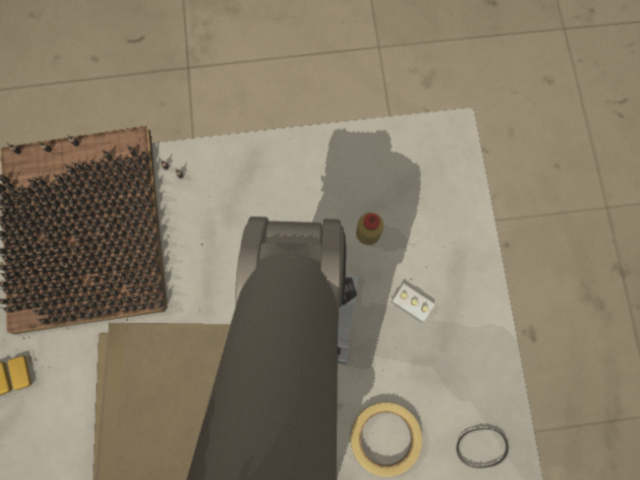

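The collar is at its stop: force rose from 20 to 27 N while z stayed at 26.5 mm, 5.9 mm below where I gripped it. The lug's end corner at (233,348) matches the home height (350 predicted). The pin is upright in the notch, and the bottle, block and eraser have not moved.

Run:
```python
from bench import robot
print(robot.job_done())
s=robot.observe();print(s['t'],s['tool_pos'],s['wrist_force'],s['finger_gap'])
```

```text
the job is handed in; nothing more can be done
None
the job is handed in; nothing more can be done
```

I handed the job in at about 13.5 s of the 51 s allowed; no verdict was given.

- **Lock pin:** I drew it out of the lug, parked it upright in the side notch and let go while the collar was still up. The last side picture shows it upright, flange on the block.
- **Collar:** I turned it clockwise in steps, pushing at each, until it dropped over the cross pin at about 64–65°. I then pushed it down to a hard stop.
- **Home check:** The collar went down 5.9 mm from where I gripped it, against 6 mm expected. The stop held, with the push rising from 20 to 27 N and no further movement. The lug's height in the picture matches home.
- **At hand-in:** The fingers were still gripping the collar (opening 0.58) and pushing down with about 27 N.
- **Bystanders:** The oil bottle and trial block look unmoved in both views. The eraser is unchanged in the side view only, since the arm hid it from above in the last picture.

**Small disagreements:**
- While I held the collar, the tool sat about 1.2 mm in x from my measured spigot axis, with about 8 N of sideways force.
- The pin's top was drawn about 1 camera pixel from where I predicted it.

I could not see the ring groove or the keyway directly.

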